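Key on the flange indexing table and hold its index plunger out

TASK

I want to turn the flange on the indexing table to its next hole. Stand the T-handled key fully home on the square end of the spindle and let go of it, then take the knob of the sprung index plunger, pull it fully back so that the pin is clear of the plate, and finish while still holding it there, with the key left on the spindle. Leave the other things on the bench as they are.

Things in the scene. Friction and masses are not known exactly. Their poses are not given: they have to be found in the camera images.
- tkey_hub (a point): T-handled socket key of plain steel, about 0.4 kg, standing upright on the bench: a square tube 32 x 32 mm, 56 mm tall, closed on top, with a cross bar. Open below: a square bore 22 x 22 mm, 50 mm deep, parallel to the outside. Point: centre of the tube, half-way up (28 mm above its lower end). z up, x along the bar, y square to the two tube faces without bar
- tkey_bar (a point): the T-key's cross bar: 12 mm thick, 136 mm long over its ball ends (68 mm to either side of the tube's middle). Point: its middle, on its centre line, 44 mm above the key's lower end and 12 mm below the key's top
- spindle_top (a point): square upright end of the indexing table's spindle. Point: centre of its top face, 130 mm above the bench. Square 19.5 x 19.5 mm, chamfered 3 mm at the top, flats square to this point's x and y axes (z up). It stands 32 mm above a round shoulder 46 mm across, on which the key's lower end rests when fully home: the key's hub point is then 4 mm below this point. Any of the four ways round will do
- plate_axis (a point): middle of the index plate's top face, 63 mm above the bench (plate 260 mm across, base 292 mm, bolting lugs to 168 mm from the axis). On it lies a flange 150 mm across, top 83 mm above the bench, under two strap clamps on this point's x axis, 56 to 102 mm out on either side, studs up to 108 mm above the bench. The plunger's pin keeps the plate from turning; pin out, it turns stiffly (0.4 N m)
- plunger_knob (a point): round black knob of the sprung index plunger, upright over the rim of the index plate, 118 mm from the spindle's axis. Knob 32 mm across, 24 mm tall. Point: its centre, 124 mm above the bench when the pin is home. Pulled straight up to draw the pin, it runs up a vertical guide and cannot tilt; once let go it springs home
- bracket_top (a point): top face of the fixed bracket's arm on the plunger's axis, 90 mm above the bench; from here the plunger's sleeve (23 mm across, 27 mm over its hexagon) rises 22 mm to the knob. This point's y axis points away from the spindle. The arm is 40 mm wide (along x) and reaches from 27 mm inside to 39 mm outside the plunger's axis
- plunger (a joint): lift of the plunger in m: 0 = pin home, 9 mm deep in a hole of the index plate; 0.016 = pulled fully back, against its stop. Its spring and weight draw it home with about 7 N at 0 and 14 N at 0.016, so an arm that gives a little must be sent somewhat further up than the lift wanted
- stub_a_mid (a point): flanged pipe stub: a round flange 96 mm across and 14 mm thick lying flat, a pipe 34 mm across standing on it, 85 mm tall in all; leave it alone. Point: on its axis, half-way up
- stub_b_mid (a point): a second flanged pipe stub like the first; leave it alone. Point: on its axis, half-way up
- pipe_piece_mid (a point): short piece of pipe standing on end, 76 mm across, 75 mm tall; leave it alone. Point: on its axis, half-way up
- flange_ring_mid (a point): plain flange ring lying flat, 110 mm across, 16 mm thick; leave it alone. Point: on its axis, half-way up
- paste_tin_mid (a point): round tin 68 mm across, 75 mm tall; leave it alone. Point: on its axis, half-way up
- spanner_grip (a point): spanner about 190 mm long lying flat; leave it alone. Point: in its shank
- hammer_grip (a point): hammer about 270 mm long lying flat; leave it alone. Point: on its shaft
Mind the look-alikes: they are no part of the job. What is shaped like the part that bears tkey_hub but orange is not meant.

How it is judged:
On the way, in this order (a step that is already met when the one before it is completed fails the run):
1. the T-key is fully home on the spindle's square and let go, the plunger's pin still in its hole (z of tkey_hub in the frame of spindle_top below -0.0005 m and horizontal distance between tkey_hub and spindle_top below 0.005 m and angle between tkey_hub's own z axis and vertical below 0.08 rad and contact force between each of the arm, the fingers and tkey below 0.5 N and value of joint plunger below 0.003 m), for 0.2 s.
2. the plunger is pulled fully back by the fingers (value of joint plunger above 0.013 m and contact force between the fingers and plunger above 3 N), for 0.2 s.
At the end, for the whole second after the job is handed in: The fingers still hold the plunger's knob (over 3 N) with the plunger at least 13 mm of its 16 mm back, nothing else holding it up; the T-key stands untouched and upright (within 0.08 rad) on the spindle, its hub point within 5 mm of the spindle's axis and within 3.5 mm of fully home (all of step 2 and z of tkey_hub in the frame of spindle_top below -0.0005 m and horizontal distance between tkey_hub and spindle_top below 0.005 m and angle between tkey_hub's own z axis and vertical below 0.08 rad and contact force between each of the arm, the fingers and tkey below 0.5 N and contact force between tkey and plunger below 0.5 N); the arm keeps its last pose, push and grip.
It fails at once if another thing on the bench is shifted by more than 30 mm (distance of any of stub_a_mid, stub_b_mid, pipe_piece_mid, flange_ring_mid, paste_tin_mid, spanner_grip, hammer_grip from where it was at the start of the episode above 0.03 m).
It also fails if it takes over 58 s, if anything falls off the work surface, if the arm or the gripper's body presses on something with over 40 N, if the wrist force passes 120 N, or if a joint passes its speed limit or range.

ROBOT

A 6-joint arm with a two-finger parallel gripper is mounted at the origin on the work surface. World frame = base frame: x ahead of the robot, y to its left, z up, the work surface at z = 0. Lengths are in m, angles in rad, forces in N, time in s.
With the tool pointing down it reaches from about 0.325 to 0.9 m from the base axis. Payload 6.1 kg.
Tool frame: the origin (TCP) lies midway between the tips of the shut fingers; the grasp point (between the pads) lies 19 mm behind it; x points along the fingers, y is the direction in which the jaws open and shut, and the axes are right-handed (so a half turn about x gives the same grasp; the last joint's range is limited). The gripper opens to 85 mm and grips with 20 to 120 N. Pads are 22 mm wide; open, the fingers measure 114 mm over their backs; the gripper's body (76 mm by 85 mm) begins 54 mm behind the grasp point. The pads swing forward as they close: fully open they stand 13 mm farther back than shut.
Start: joints at [0.982, 0.22, 1.526, -0, 1.395, -0.126], TCP at [0.279, 0.559, 0.231] pointing down, gripper open.
Joint ranges: [-2.98, 2.98], [-0.91, 2.08], [0.09, 2.57], [-1.24, 4.39], [0.2, 2.65], [-2.68, 2.68]. Speed limits (rad/s): [2.57, 2.57, 3.01, 3.14, 3.14, 3.14].

INTERFACE

Orientations are given as [roll, pitch, yaw] about the fixed x, y, z axes, in that order (R = Rz(yaw) Ry(pitch) Rx(roll)).
In Python, from plant import movep, move_l, set_joints, gripper_to, hold, inverse_kinematics, observe, get_image, get_calibration, Unreachable, job_done gives the robot as it stands. Calls block until the motion is done:
- movep(position, orientation): joint-space move of the TCP to a pose.
- move_l(position, feed=0.15, rotation=None, max_force=None): straight line of the TCP; rotation=None keeps the orientation; feed is the mean speed in m/s. With max_force (N) it stops when the force on the tool has changed by that much, and returns True; else False.
- set_joints(angles): joint-space move.
- gripper_to(opening, f_grip=None): finger opening in m; f_grip is the grip in N (None keeps the last); returns when the fingers have stopped.
- hold(seconds).
- inverse_kinematics(position, orientation): joint angles nearest the present ones, or None.
- observe(): the state.
- get_image(name): name is "scene" or "top"; returns (picture, depth): 400x640x3 uint8, red, green, blue; 400x640 float32, m along the optical axis (not along the pixel's ray), 0 where there is no reading.
- get_calibration(name): a dict with "intrinsics" (3x3 intrinsics, pixels), "dist_coeffs" ([k1, k2, p1, p2, k3] as OpenCV has them; the pictures are not rectified), "world_from_camera" (4x4, takes a point from camera to world coordinates). Camera axes: x right, y down, z forward; pixel columns grow to the right and rows downward; lengths in m; the calibration is good to about 2 mm. A picture is of the moment at which its call begins. get_calibration takes no time and is no camera call.
A pose or a line that the arm cannot do raises Unreachable and nothing moves.
- job_done(): hands the job in, once; it reports no verdict.
The state is a dict: "time_s": time; "q": joint angles; "joint_velocities": joint speeds; "joint_torque": joint torques, N m; "eef_pos": TCP position; "tcp_rot": TCP orientation; "ft_force": force on the tool from outside, world axes, zero at the start; "torque": the same for the moment, N m; "opening": finger opening in m.
Only numpy, scipy, OpenCV 4.12 (cv2) and the standard library are available. Lean on these libraries where they do the work, as an engineer would, in place of code of your own. Each camera call takes 0.05 s, during which the arm holds its last target.

## Working session

There is one attempt and no reset: what is moved stays moved. The work goes in short steps, each a Python script; the robot and the scene stay as the last script left them, time stands still between calls to the robot, and variables do not carry over. Pictures are saved under pics/ and viewed, and the job is handed in when it is done.

```bash
ls; mkdir -p pics; python3 - <<'E'
from plant import *
import cv2,numpy as np
for n in ("scene","top"):
    im,d=get_image(n); c=get_calibration(n)
    cv2.imwrite(f"pics/{n}0.png",im[:,:,::-1]); np.savez(f"{n}0.npz",im=im,d=d)
    print(n,c)
print(observe())
E
```

```text
pics
scene {'intrinsics': array([[500.42813788,   0.        , 316.29547929],
       [  0.        , 500.42813788, 196.50533662],
       [  0.        ,   0.        ,   1.        ]]), 'dist_coeffs': array([-0.05875636,  0.        ,  0.        ,  0.        ,  0.        ]), 'world_from_camera': array([[ 0.86702746,  0.32919853, -0.374021  ,  1.21861394],
       [ 0.49819223, -0.5603509 ,  0.66167316, -1.16520838],
       [ 0.00823883, -0.76002316, -0.64984377,  1.30974507],
       [ 0.        ,  0.        ,  0.        ,  1.        ]])}
top {'intrinsics': array([[384.62869164,   0.        , 318.46542209],
       [  0.        , 384.62869164, 197.83599793],
       [  0.        ,   0.        ,   1.        ]]), 'dist_coeffs': array([-0.01770725,  0.        ,  0.        ,  0.        ,  0.        ]), 'world_from_camera': array([[ 2.40055473e-02, -9.94056807e-01,  1.06182851e-01,
         3.88112241e-01],
       [-9.99711356e-01, -2.39726910e-02,  1.58595837e-03,
         3.97624609e-02],
       [ 9.68955957e-04, -1.06190274e-01, -9.94345356e-01,
         1.25560412e+00],
       [ 0.00000000e+00,  0.00000000e+00,  0.00000000e+00,
         1.00000000e+00]])}
{'time_s': 0.1, 'q': array([ 9.81896130e-01,  2.21184237e-01,  1.52748684e+00, -3.55155539e-06,
        1.39469499e+00, -1.26110063e-01]), 'joint_velocities': array([-0.00102633, -0.00158909, -0.00433991,  0.00139082, -0.00083869,
       -0.00081362]), 'joint_torque': array([ 1.00533540e-03, -4.98242640e+01, -3.90543616e+01, -6.20358446e-05,
        5.76444392e-03,  2.03503497e-06]), 'eef_pos': array([0.27873672, 0.55879865, 0.23029095]), 'tcp_rot': array([-1.69493532,  1.56902291, -2.15772483]), 'ft_force': array([ 0.83206122, -0.58043584, -0.07766443]), 'torque': array([ 0.0140873 ,  0.04900106, -0.06670762]), 'opening': 0.08543259146808396}
```

View pics/scene0.png

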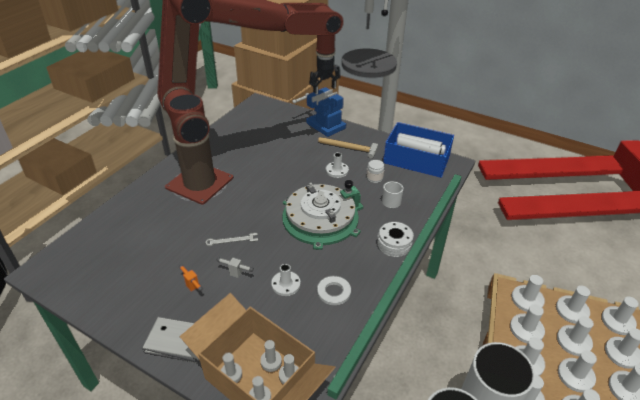

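View pics/top0.png

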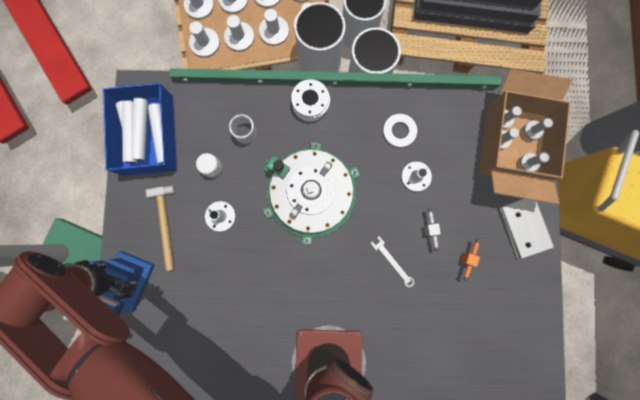

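The scene picture shows two T-keys: a plain steel one at scene (235,267) / top (432,230), and an orange look-alike at scene (191,280) / top (470,260). The steel one fits the description. The indexing table is at top (311,190), with the plunger at about top (277,166). I'll enlarge these next.

```bash
python3 - <<'E'
import cv2,numpy as np
t=np.load("top0.npz")["im"][:,:,::-1]; s=np.load("scene0.npz")["im"][:,:,::-1]
def crop(im,x,y,w,h,k): return cv2.resize(im[y:y+h,x:x+w],None,fx=k,fy=k,interpolation=cv2.INTER_CUBIC)
a=crop(t,400,200,100,75,4);b=crop(s,175,240,100,75,4)
c=crop(t,262,140,100,75,4);e=crop(s,280,165,100,75,4)
cv2.imwrite("pics/crops1.png",np.vstack([np.hstack([a,b]),np.hstack([c,e])]))
E
```

```text
(no output)
```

View pics/crops1.png

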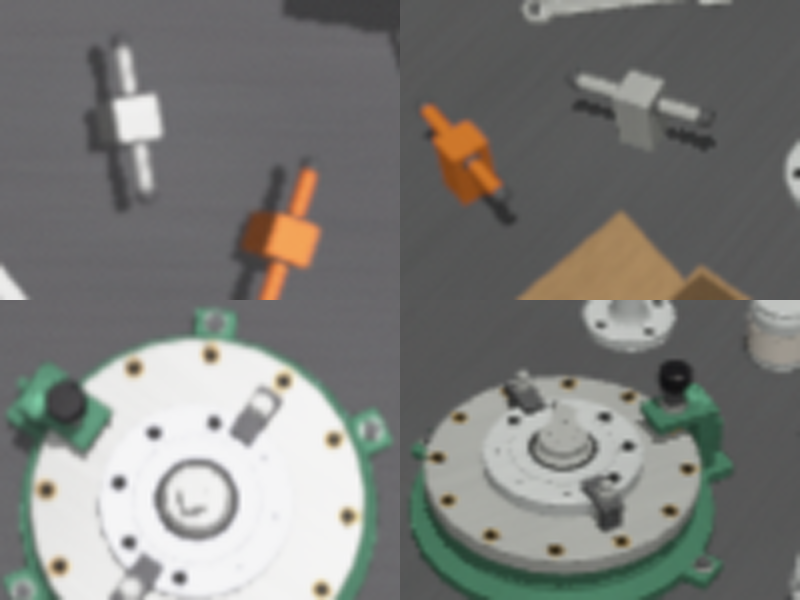

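```bash
cat > h.py <<'E'
import cv2,numpy as np
from plant import *
def cloud(n,d,box):
    c=get_calibration(n);x0,y0,x1,y1=box
    u,v=np.meshgrid(np.arange(x0,x1),np.arange(y0,y1)); z=d[y0:y1,x0:x1]
    p=cv2.undistortPoints(np.stack([u,v],-1).reshape(-1,1,2).astype(float),c["intrinsics"],c["dist_coeffs"]).reshape(-1,2)
    z=z.reshape(-1); P=np.c_[p*z[:,None],z]; T=c["world_from_camera"]
    return (P@T[:3,:3].T+T[:3,3]), np.c_[u.ravel(),v.ravel()], z>0
def ray(n,uv,zw):
    c=get_calibration(n);T=c["world_from_camera"]
    p=cv2.undistortPoints(np.array(uv,float).reshape(-1,1,2),c["intrinsics"],c["dist_coeffs"]).reshape(-1,2)
    r=np.c_[p,np.ones(len(p))]@T[:3,:3].T; s=(zw-T[2,3])/r[:,2]
    return T[:3,3]+r*s[:,None]
def proj(n,P):
    c=get_calibration(n);T=np.linalg.inv(c["world_from_camera"])
    return cv2.projectPoints(np.atleast_2d(np.array(P,float)),cv2.Rodrigues(T[:3,:3])[0],T[:3,3],c["intrinsics"],c["dist_coeffs"])[0].reshape(-1,2)
E
python3 - <<'E'
from h import *
for n,kb,sb in (("top",(415,200,455,255),(262,140,362,245)),("scene",(215,250,257,285),(275,170,372,250))):
    d=np.load(n+"0.npz")["d"]
    P,uv,ok=cloud(n,d,kb); m=ok&(P[:,2]>.049)
    q=P[m]; print(n,"tubetop",m.sum(),q.mean(0),(q.min(0)+q.max(0))/2, np.ptp(q,0))
    if m.sum()>3: print(cv2.minAreaRect(q[:,:2].astype(np.float32)*1000))
    m=ok&(P[:,2]>.03)&(P[:,2]<.07); q=P[m]
    if n=="top" or 1:
        e=np.linalg.svd(q[:,:2]-q[:,:2].mean(0))[2][0]; print(" bar dir deg",np.degrees(np.arctan2(e[1],e[0])),q.mean(0),np.ptp((q[:,:2])@e))
    P,uv,ok=cloud(n,d,sb); print(n,"max z",P[ok,2].max())
    for lo in (.095,.105,.115,.125):
        for nm,cx in (("all",None),):
            m=ok&(P[:,2]>lo); 
            for p,w in list(zip(P[m],uv[m]))[:0]: print(p,w)
            k,lab=cv2.connectedComponents(m.reshape(sb[3]-sb[1],-1).astype(np.uint8))
            for i in range(1,k):
                g=P[lab.ravel()==i]; print("  ",lo,i,len(g),g.mean(0).round(4),((g.min(0)+g.max(0))/2).round(4),np.ptp(g,0).round(4))
E
```

```text
top tubetop 181 [ 0.42653437 -0.31995389  0.05491498] [ 0.42784965 -0.32073786  0.0562708 ] [0.13087598 0.03634966 0.01429406]
((427.6444091796875, -320.492919921875), (131.60670471191406, 32.44765853881836), 10.45736312866211)
 bar dir deg -170.33157757196287 [ 0.42725842 -0.31869521  0.05189933] 0.13358725521988823
top max z 0.14172876332133533
   0.095 1 101 [0.6033 0.1639 0.134 ] [0.6068 0.1674 0.1185] [0.0371 0.037  0.0465]
   0.095 2 26 [0.611  0.0176 0.1032] [0.6117 0.015  0.1034] [0.0172 0.0184 0.0161]
   0.095 3 1 [0.6127 0.1895 0.0955] [0.6127 0.1895 0.0955] [0. 0. 0.]
   0.095 4 1 [0.6138 0.0057 0.0967] [0.6138 0.0057 0.0967] [0. 0. 0.]
   0.095 5 4 [0.6048 0.0315 0.0955] [0.6041 0.0315 0.0955] [0.0062 0.0032 0.0003]
   0.095 6 1 [0.6001 0.1951 0.0955] [0.6001 0.1951 0.0955] [0. 0. 0.]
   0.095 7 1 [0.6015 0.1401 0.0952] [0.6015 0.1401 0.0952] [0. 0. 0.]
   0.095 8 2 [0.5932 0.0282 0.0958] [0.5932 0.0282 0.0958] [0.0032 0.0031 0.001 ]
   0.095 9 169 [0.5375 0.0657 0.1075] [0.5383 0.065  0.1151] [0.0438 0.0427 0.0398]
   0.095 10 2 [0.49   0.1091 0.0967] [0.49   0.1091 0.09
[... 2240 characters left out ...]
26 0.1113 0.1081] [0.4731 0.1113 0.1081] [0.0101 0.0109 0.0041]
   0.105 3 47 [0.5429 0.0609 0.1204] [0.5427 0.0627 0.1197] [0.0206 0.0267 0.0294]
   0.105 4 1 [0.5619 0.0469 0.1052] [0.5619 0.0469 0.1052] [0. 0. 0.]
   0.105 5 4 [0.6127 0.0164 0.1091] [0.6112 0.015  0.1094] [0.0071 0.0086 0.0079]
   0.105 6 1 [0.616  0.0087 0.1058] [0.616  0.0087 0.1058] [0. 0. 0.]
   0.115 1 61 [0.607  0.1605 0.131 ] [0.6069 0.1634 0.1292] [0.032  0.0366 0.027 ]
   0.115 2 31 [0.5426 0.0622 0.1263] [0.5427 0.0648 0.1253] [0.0206 0.0225 0.0182]
   0.125 1 49 [0.6061 0.1616 0.1336] [0.6069 0.1634 0.1341] [0.032  0.0366 0.0171]
   0.125 2 20 [0.5428 0.064  0.1291] [0.5427 0.0653 0.1302] [0.0206 0.0216 0.0085]
```

```bash
python3 - <<'E'
from h import *
o=[]
for n,c in (("top",(311,189)),("scene",(320,200))):
    im=np.load(n+"0.npz")["im"][:,:,::-1]; x,y=c
    g=cv2.cvtColor(im,cv2.COLOR_BGR2GRAY)[y-18:y+18,x-18:x+18]
    g=cv2.resize(g,(396,396),interpolation=cv2.INTER_CUBIC).astype(float)
    lo,hi=(150,255) if n=="scene" else (185,255)
    o.append(np.clip((g-lo)/(hi-lo)*255,0,255).astype(np.uint8))
    print(g.min(),g.max())
cv2.imwrite("pics/sp1.png",np.hstack(o))
print(ray("top",[[429.8,209.6],[436.6,248.5]],.044))
E
```

```text
73.0 249.0
44.0 203.0
[[ 0.48857242 -0.3112854   0.044     ]
 [ 0.36692379 -0.33191675  0.044     ]]
```

View pics/sp1.png

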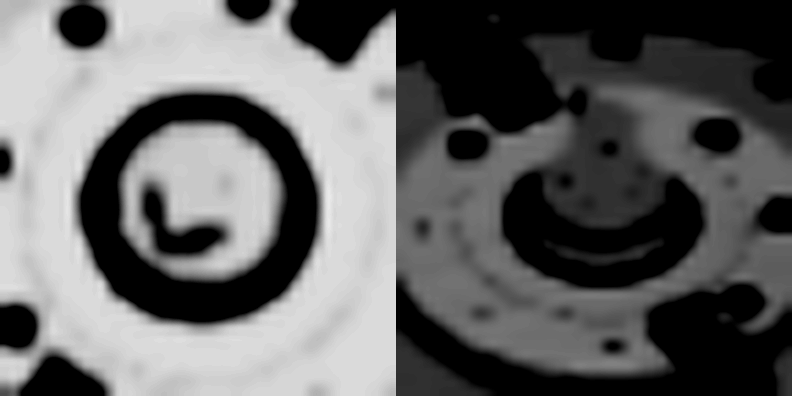

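The enlarged top view shows the square's dark left and lower flats, an L at (150,190)-(165,243)-(225,232), tilted about 14 degrees. I'll refine that with a fit of the depth mask.

```bash
python3 - <<'E'
from h import *
from scipy.optimize import minimize
# fit soft square to depth masks
def fit(n,box,zlo,side,ztop,c0,angs,barclip=None):
    d=np.load(n+"0.npz")["d"]; P,uv,ok=cloud(n,d,box); 
    R=ray(n,uv,ztop)[:,:2]; m=(ok&(P[:,2]>zlo)&(P[:,2]<ztop+.01)).astype(float)
    best=None
    def cost(p):
        a=p[2]; r=R-p[:2]; x=np.abs(r@[np.cos(a),np.sin(a)]); y=np.abs(r@[-np.sin(a),np.cos(a)])
        e=np.maximum(x,y)-side/2; w=(np.hypot(r[:,0],r[:,1])<side*1.1)
        return (w*(m-1/(1+np.exp(e/.0008)))**2).sum()
    out=[]
    for a in angs:
        r=minimize(lambda q:cost([q[0],q[1],np.radians(a)]),c0,method="Nelder-Mead",options=dict(xatol=1e-5,initial_simplex=[c0,[c0[0]+.004,c0[1]],[c0[0],c0[1]+.004]]))
        out.append((round(r.fun,2),a,r.x.round(4)))
    for o in sorted(out,key=lambda o:o[0])[:5]: print(n,o)
    print("worst",max(out,key=lambda o:o[0]))
fit("top",(295,175,328,205),.1265,.0165,.13,[.539,.0658],range(0,90,5))
fit("scene",(305,180,335,215),.1265,.0165,.13,[.5427,.0645],range(0,90,5))
fit("top",(415,210,450,250),.0525,.032,.056,[.4275,-.3205],range(-10,35,4))
fit("scene",(215,250,257,285),.0525,.032,.056,[.432,-.3214],range(-10,35,4))
im=np.load("top0.npz")["im"].astype(int); g=im.sum(2)//3
print(g[179:199,300:322])
E
```

```text
top (np.float64(7.33), 15, array([0.5395, 0.0662]))
top (np.float64(7.54), 10, array([0.5387, 0.0663]))
top (np.float64(7.8), 5, array([0.5388, 0.0661]))
top (np.float64(7.8), 20, array([0.5392, 0.066 ]))
top (np.float64(8.19), 0, array([0.5385, 0.0656]))
worst (np.float64(10.87), 45, array([0.5404, 0.066 ]))
scene (np.float64(6.8), 25, array([0.5437, 0.064 ]))
scene (np.float64(6.94), 20, array([0.5436, 0.0634]))
scene (np.float64(7.1), 30, array([0.5446, 0.0643]))
scene (np.float64(7.18), 50, array([0.545 , 0.0637]))
scene (np.float64(7.2), 35, array([0.5447, 0.0638]))
worst (np.float64(8.67), 75, array([0.5439, 0.0652]))
top (np.float64(15.01), 10, array([ 0.4275, -0.3204]))
top (np.float64(15.81), 6, array([ 0.4275, -0.3205]))
top (np.float64(16.13), 14, array([ 0.4274, -0.3204]))
top (np.float64(18.33), 2, array([ 0.4275, -0.3205]))
top (np.float64(19.76), 18, array([ 0.4277, -0.3202]))
worst (np.float64(28.32), 34, array([ 0.4292, -0.3204]))
scene (np.float64(21.19), 10, array([ 0.4284, -0.3208]))
scene (np.float64(21.5), 14, array([ 0.4284, -0.3203]))
scene (np.float64(21.66),
[... 1360 characters left out ...]
4 204 207 220 238 241 241 233
  192 156 121 176]
 [225 150 124 162 207 228 223 179 182 189 165 160 175 206 236 241 239 223
  183 147 124 190]
 [238 182 124 140 169 216 222 186 169 170 167 182 216 229 239 241 234 202
  166 131 141 218]
 [241 207 129 115 134 179 211 212 214 216 218 224 236 239 239 235 215 174
  145 124 176 235]
 [243 231 171 112 115 144 172 196 219 227 228 231 234 234 222 205 174 146
  124 145 217 242]
 [244 242 223 143 104 122 137 153 180 193 197 200 202 199 180 161 141 119
  129 193 237 244]
 [245 244 238 189 141 116 115 126 140 148 152 155 155 155 149 133 123 133
  179 231 243 244]
 [245 244 243 235 218 168 130 118 120 121 127 129 128 128 132 134 158 206
  232 242 244 245]]
```

Top camera gives the key at (0.4275, -0.3204), yaw about 10°, and the spindle at (0.539, 0.066), yaw about 14.5° mod 90. The knob is at (0.603, 0.1635). I'll check reachability, then grasp the key.

```bash
python3 - <<'E'
from h import *
def o(deg): return [0,np.pi/2,np.radians(deg)]
for deg in (10,-170): print("key",deg,[np.round(q,2) if (q:=inverse_kinematics([.4277,-.3205,z],o(deg))) is not None else None for z in (.2,.016)])
for deg in (14.5,-165.5,104.5,-75.5): print("sp",deg,[np.round(q,2) if (q:=inverse_kinematics([.539,.066,z],o(deg))) is not None else None for z in (.25,.115)])
for deg in (57,-123,147,-33): print("kn",deg,[np.round(q,2) if (q:=inverse_kinematics([.603,.1635,z],o(deg))) is not None else None for z in (.25,.105)])
E
```

```text
key 10 [array([-0.79,  0.03,  1.8 ,  0.  ,  1.32, -2.54]), array([-0.79,  0.27,  1.91,  0.  ,  0.96, -2.54])]
key -170 [array([-0.79,  0.03,  1.8 , -0.  ,  1.32,  0.61]), array([-0.79,  0.27,  1.91, -0.  ,  0.96,  0.61])]
sp 14.5 [array([-0.02,  0.01,  1.72,  0.  ,  1.41, -1.85]), array([-0.02,  0.14,  1.85,  0.  ,  1.15, -1.85])]
sp -165.5 [array([-0.02,  0.01,  1.72, -0.  ,  1.41,  1.29]), array([-0.02,  0.14,  1.85, -0.  ,  1.15,  1.29])]
sp 104.5 [None, None]
sp -75.5 [array([-0.02,  0.01,  1.72, -0.  ,  1.41, -0.28]), array([-0.02,  0.14,  1.85, -0.  ,  1.15, -0.28])]
kn 57 [array([ 0.14,  0.21,  1.51,  0.  ,  1.43, -2.43]), array([ 0.14,  0.34,  1.63,  0.  ,  1.17, -2.43])]
kn -123 [array([ 0.14,  0.21,  1.51, -0.  ,  1.43,  0.71]), array([ 0.14,  0.34,  1.63, -0.  ,  1.17,  0.71])]
kn 147 [array([0.14, 0.21, 1.51, 0.  , 1.43, 2.29]), array([0.14, 0.34, 1.63, 0.  , 1.17, 2.29])]
kn -33 [array([ 0.14,  0.21,  1.51, -0.  ,  1.43, -0.86]), array([ 0.14,  0.34,  1.63, -0.  ,  1.17, -0.86])]
```

```bash
python3 - <<'E'
from h import *
def o(deg): return [0,np.pi/2,np.radians(deg)]
gripper_to(.062)
movep([.4277,-.3205,.2],o(-170))
print(move_l([.4277,-.3205,.08],feed=.12))
im,d=get_image("scene"); cv2.imwrite("pics/s1.png",cv2.resize(im[220:320,150:310,::-1],None,fx=5,fy=5,interpolation=cv2.INTER_CUBIC))
im,d=get_image("top"); cv2.imwrite("pics/t1.png",im[:,:,::-1])
s=observe();print(s["time_s"],s["eef_pos"],s["ft_force"])
E
```

```text
False
4.8417 [ 0.42831747 -0.32109562  0.08106885] [-0.68135929 -0.19184862 -0.3077175 ]
```

View pics/s1.png

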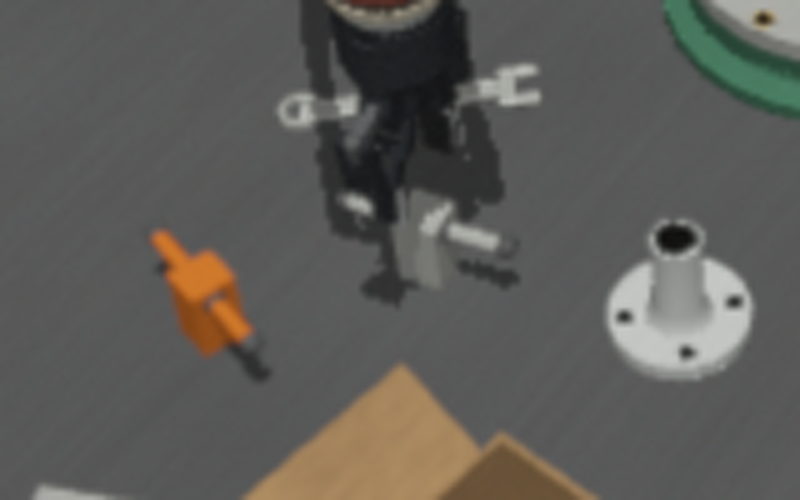

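The open fingers straddle the steel tube, with the near finger at (385,190) and the far one at (435,120), and the orange key is well clear. I'll descend and grip.

```bash
python3 - <<'E'
from h import *
print(move_l([.4277,-.3205,.016],feed=.08,max_force=12))
print(observe()["eef_pos"])
gripper_to(.02,f_grip=60)
s=observe();print(s["opening"],s["ft_force"],s["eef_pos"])
move_l([.4277,-.3205,.06],feed=.08)
s=observe();print(s["opening"],s["ft_force"],s["time_s"])
im,d=get_image("scene"); cv2.imwrite("pics/s2.png",cv2.resize(im[220:320,150:310,::-1],None,fx=5,fy=5,interpolation=cv2.INTER_CUBIC))
E
```

```text
False
[ 0.42805499 -0.32085388  0.01640086]
0.03163361558596395 [-1.09908158  2.08613703  4.37791144] [ 0.42811231 -0.32071481  0.01673455]
0.03136429613631354 [-0.13638432  0.64485033 -4.33173532] 6.8667
```

View pics/s2.png

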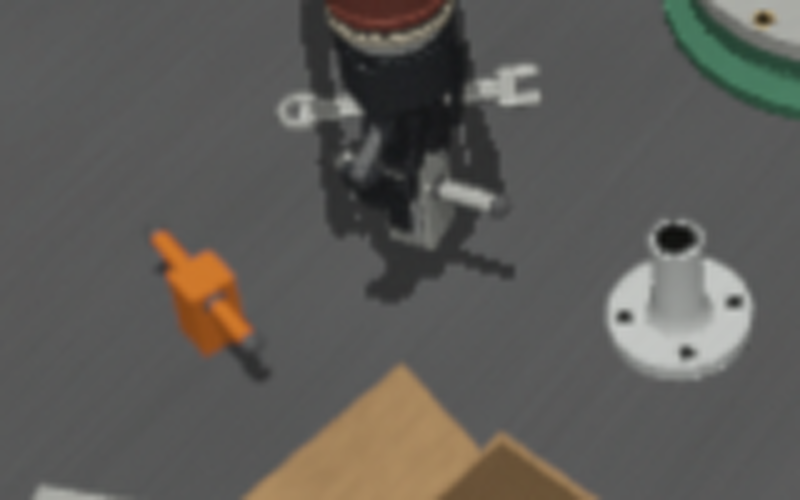

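Key held: the opening is 31.4 mm, the force shows its 4 N weight, and it hangs upright. Next I'll carry it over the spindle and check.

```bash
python3 - <<'E'
from h import *
def o(deg): return [0,np.pi/2,np.radians(deg)]
move_l([.4277,-.3205,.24],feed=.2)
movep([.539,.066,.24],o(-165.5))
move_l([.539,.066,.162],feed=.1)
hold(.3)
s=observe();print(s["opening"],s["ft_force"],s["time_s"],s["eef_pos"])
o2=[]
for n,(x,y) in (("scene",(320,190)),("top",(311,189))):
    im,d=get_image(n); np.savez(n+"2.npz",im=im,d=d)
    o2.append(cv2.resize(im[y-40:y+40,x-40:x+40,::-1],(400,400),interpolation=cv2.INTER_CUBIC))
cv2.imwrite("pics/s3.png",np.hstack(o2))
E
```

```text
0.03133777967371459 [ 0.37204405  0.6581709  -4.88828186] 10.6917 [0.53932754 0.06601407 0.16257631]
```

View pics/s3.png

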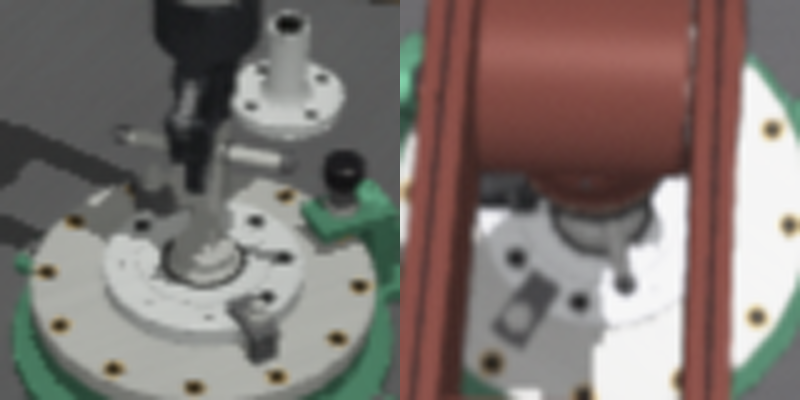

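```bash
cat > ov.py <<'E'
from h import *
def box(c,yaw,hx,hy,z0,z1):
    R=np.array([[np.cos(yaw),-np.sin(yaw)],[np.sin(yaw),np.cos(yaw)]])
    q=np.array([[-hx,-hy],[hx,-hy],[hx,hy],[-hx,hy]])@R.T+c
    return np.r_[np.c_[q,np.full(4,z0)],np.c_[q,np.full(4,z1)]]
E_=[(0,1),(1,2),(2,3),(3,0),(4,5),(5,6),(6,7),(7,4),(0,4),(1,5),(2,6),(3,7)]
def overlay(im,n,boxes,cx,cy,r,k):
    g=cv2.resize(im[cy-r:cy+r,cx-r:cx+r,::-1],None,fx=k,fy=k,interpolation=cv2.INTER_CUBIC); g2=g.copy()
    for b,col in boxes:
        p=(proj(n,b)-[cx-r,cy-r]+.5)*k-.5
        for i,j in E_: cv2.line(g2,*[tuple(int(v) for v in np.round(p[t])) for t in (i,j)],col,1)
    return np.hstack([g,g2])
E
python3 - <<'E'
from ov import *
im=np.load("scene2.npz")["im"]; a=np.radians(14.5); c=np.array([.5393,.0660]); zb=.1626-.0167
print(proj("scene",[[*c,.13],[*c,zb]]))
bx=[(box(c,a,.016,.016,zb,zb+.056),(0,0,255)),(box(c,a,.068,.006,zb+.038,zb+.05),(0,255,255)),(box([.5393,.0661],a,.00975,.00975,.098,.13),(255,0,0))]
cv2.imwrite("pics/ov1.png",overlay(im,"scene",bx,322,190,28,14)[:, :])
im0=np.load("scene0.npz")["im"]
cv2.imwrite("pics/ov0.png",overlay(im0,"scene",[bx[2],(box([.603,.1635],a,.016,.016,.112,.136),(0,0,255))],328,195,25,15))
E
```

```text
[[320.29663606 191.8963244 ]
 [320.35516725 188.55681348]]
```

View pics/ov1.png

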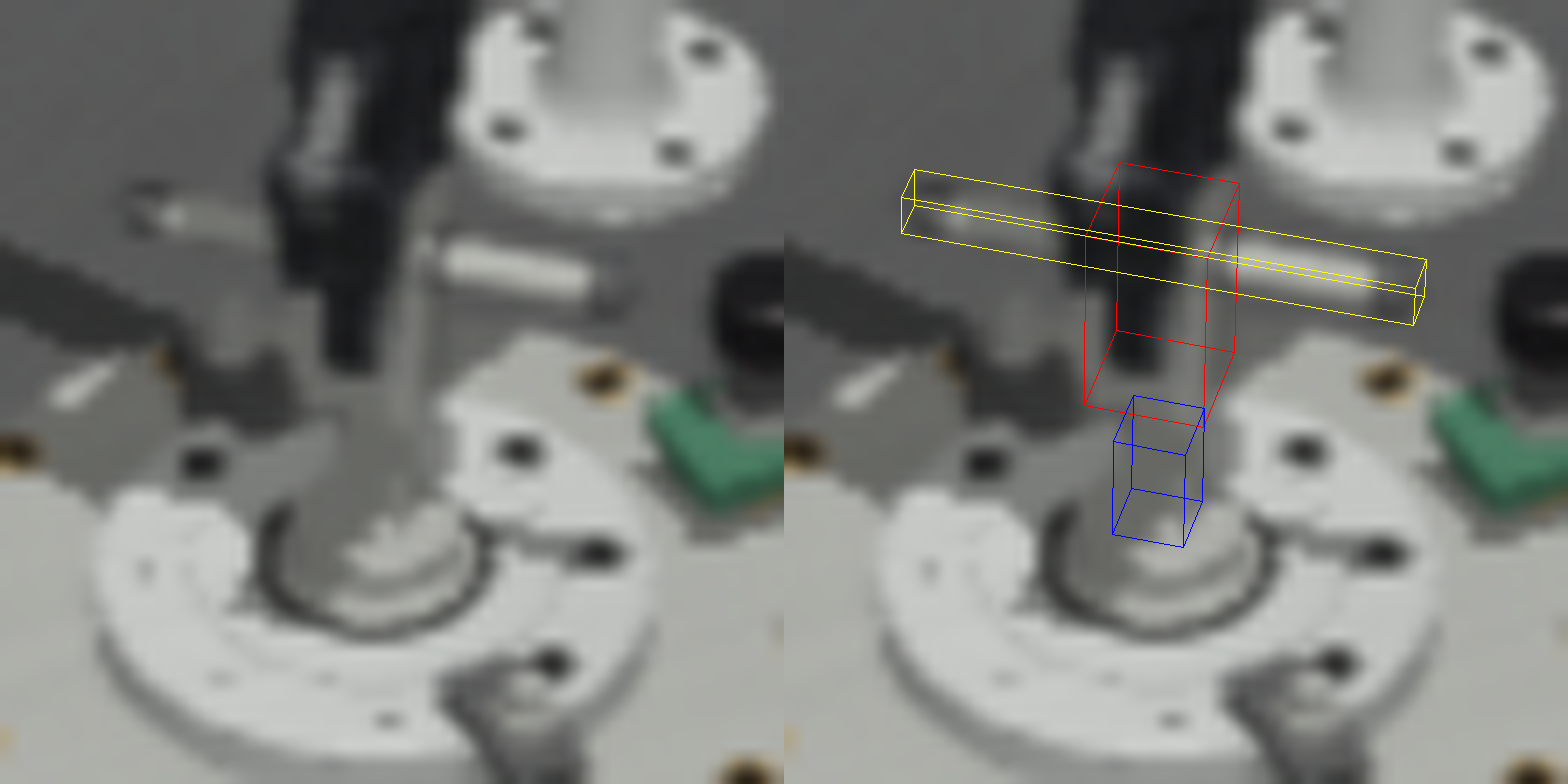

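View pics/ov0.png

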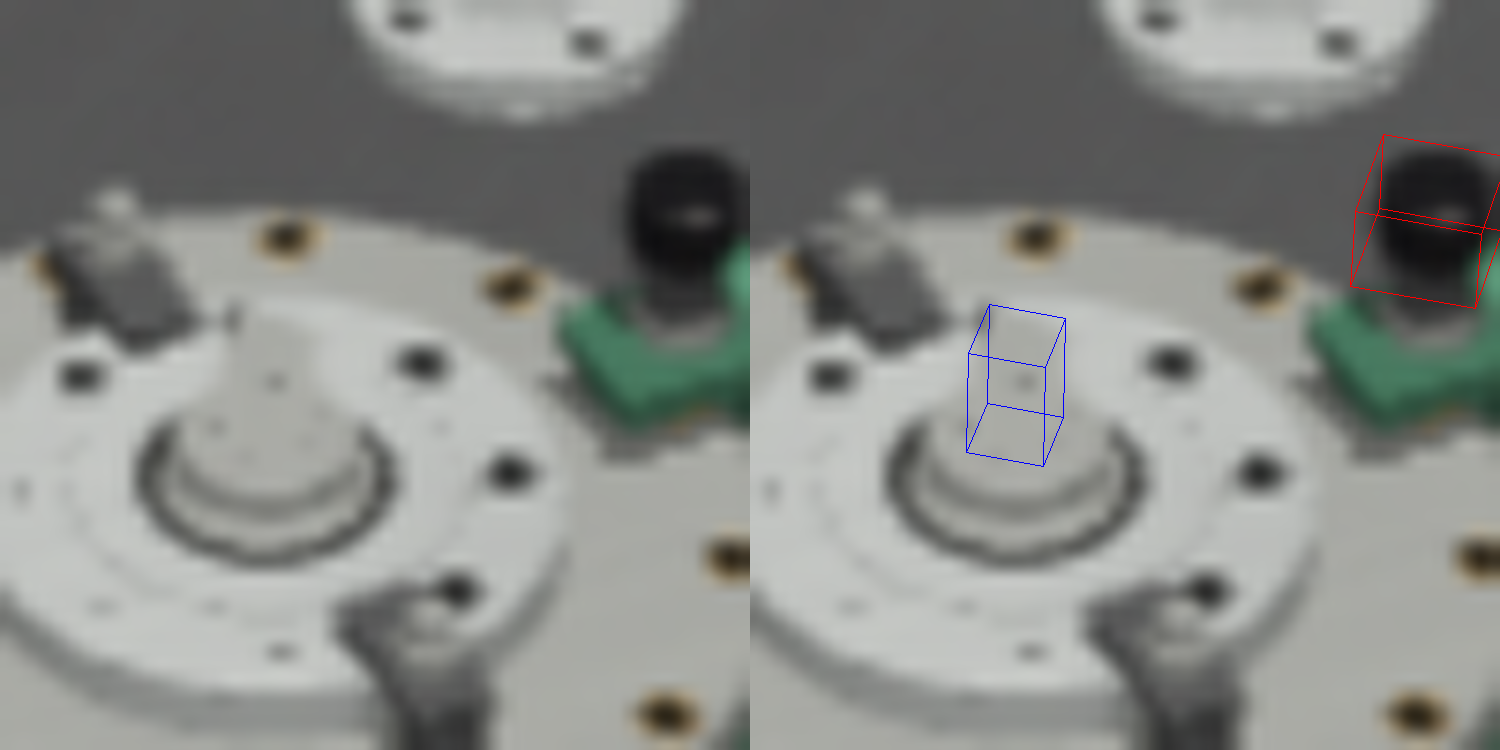

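```bash
python3 - <<'E'
from h import *
from scipy.optimize import least_squares
print(ray("top",[[310.7,189.4]],.083),ray("top",[[310.95,188.6]],.098))
im=np.load("top0.npz")["im"]; hsv=cv2.cvtColor(im,cv2.COLOR_RGB2HSV)
# plate white disc outline (z=.063), r=.130
P,uv,ok=cloud("top",np.load("top0.npz")["d"],(255,135,370,245))
m=(hsv[135:245,255:370,1]<50)&(hsv[135:245,255:370,2]>150)
m=cv2.morphologyEx(m.astype(np.uint8),cv2.MORPH_CLOSE,np.ones((9,9)))
c=max(cv2.findContours(m,cv2.RETR_EXTERNAL,cv2.CHAIN_APPROX_NONE)[0],key=cv2.contourArea).reshape(-1,2)+[255,135]
X=ray("top",c,.063)[:,:2]
r=least_squares(lambda p:np.hypot(*(X-p[:2]).T)-p[2],[.54,.066,.13],loss="soft_l1",f_scale=.001); print("plate top",r.x)
im=np.load("scene0.npz")["im"]; hsv=cv2.cvtColor(im,cv2.COLOR_RGB2HSV)
# bolt holes average etc: knob in both via dark blob
for n,(x0,y0,x1,y1) in (("top",(268,155,292,178)),("scene",(338,172,362,200))):
    im=np.load(n+"0.npz")["im"]; g=im[y0:y1,x0:x1].max(2); m=(g<60).astype(np.uint8)
    k,l,s,ce=cv2.connectedComponentsWithStats(m); i=1+np.argmax(s[1:,4]); print(n,s[i],ce[i]+[x0,y0]); 
    print(ray(n,[ce[i]+[x0,y0]],.124))
E
```

```text
[[0.53882072 0.06611631 0.083     ]] [[0.53935754 0.06508481 0.098     ]]
plate top [0.53885178 0.06508807 0.13051296]
top [ 7 11  8  5 14] [278.92857143 168.64285714]
[[0.59367776 0.16159594 0.124     ]]
scene [ 7  8  8 11 70] [348.14285714 184.62857143]
[[0.60507055 0.16218664 0.124     ]]
```

The independent estimates of the axis (flange bore, plate rim, square) agree within about 1 mm of (0.539, 0.0657). I'll lower gently with force supervision.

```bash
python3 - <<'E'
from h import *
print(move_l([.539,.0657,.1135],feed=.03,max_force=12))
hold(.2)
s=observe();print(s["opening"],s["ft_force"],s["torque"],s["time_s"],s["eef_pos"])
E
```

```text
True
0.03165212876568158 [4.74193922e-03 1.15552518e+00 5.99583134e+00] [-0.07050987 -0.05686983 -0.07259341] 12.4583 [0.53869586 0.06738198 0.11473158]
```

The key stopped at TCP z = 0.1147, exactly the height expected with its lower end on the shoulder. I'll release and retreat straight up.

```bash
python3 - <<'E'
from h import *
gripper_to(.06)
s=observe();print(s["opening"],s["ft_force"],s["time_s"],s["eef_pos"])
p=s["eef_pos"]
move_l([.539,.0657,.25],feed=.15)
movep([.603,.1635,.25],[0,np.pi/2,np.radians(-123)])
s=observe();print(s["ft_force"],s["time_s"],s["eef_pos"])
o2=[]
for n,(x,y) in (("scene",(325,190)),("top",(311,189))):
    im,d=get_image(n); np.savez(n+"3.npz",im=im,d=d)
    o2.append(cv2.resize(im[y-40:y+40,x-40:x+40,::-1],(400,400),interpolation=cv2.INTER_CUBIC))
cv2.imwrite("pics/s4.png",np.hstack(o2))
P,uv,ok=cloud("scene",np.load("scene3.npz")["d"],(295,160,340,215)); q=P[ok&(P[:,2]>.14)&(np.hypot(P[:,0]-.54,P[:,1]-.066)<.035)]
print(len(q),q.mean(0),q[:,2].max(),np.percentile(q[:,2],80))
E
```

```text
0.05977806057203281 [-0.30021417 -0.19001405 -0.360928  ] 12.85 [0.53706494 0.06746972 0.11303564]
[-0.10576926 -1.17457754 -0.84053498] 14.5167 [0.6021741  0.16344831 0.24831411]
108 [0.54191517 0.0625391  0.14937252] 0.159151028753989 0.15357544996674372
```

View pics/s4.png

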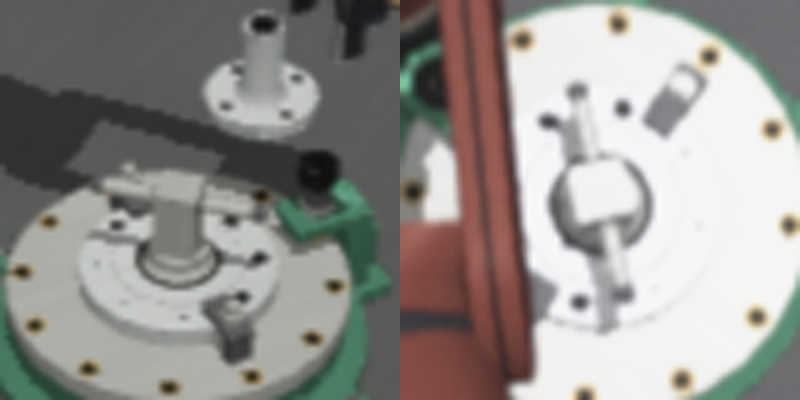

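The key stands fully home: tube seated on the shoulder at about (178,250), upright, with its top at about 0.154 m as expected. The bar end is well clear of the knob at (318,170). Next is the plunger.

```bash
python3 - <<'E'
from h import *
print(move_l([.603,.164,.165],feed=.15))
print(move_l([.603,.164,.106],feed=.08,max_force=10))
s=observe();print(s["ft_force"],s["time_s"],s["eef_pos"])
im,d=get_image("scene"); cv2.imwrite("pics/s5.png",cv2.resize(im[130:230,280:400,::-1],None,fx=5,fy=5,interpolation=cv2.INTER_CUBIC))
E
```

```text
False
False
[-0.24992129 -0.28541636  0.71490756] 16.2167 [0.60339044 0.16407326 0.10638527]
```

View pics/s5.png

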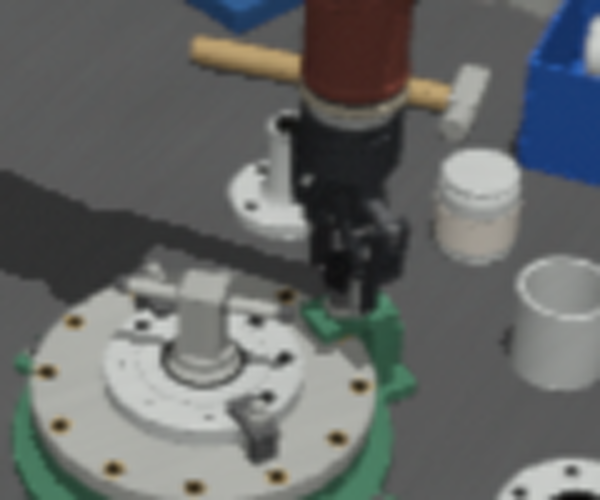

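The fingers are around the knob at (350,280), with the key clear at (200,310). I'll grip and pull.

```bash
python3 - <<'E'
from h import *
gripper_to(.02,f_grip=90)
s=observe();print(s["opening"],s["ft_force"],s["eef_pos"]); z0=s["eef_pos"][2]
p=[.603,.164]
for dz in (.008,.014,.017,.019):
    move_l([*p,.106+dz],feed=.03); hold(.2)
    s=observe();print(dz,s["opening"],s["ft_force"],s["eef_pos"]-[0,0,z0],s["time_s"])
E
```

```text
0.028986748682847608 [-3.4932684   0.30984195  5.56976318] [0.60280543 0.16448407 0.10717114]
0.008 0.02884661625428599 [ 3.70270057  4.03322394 -8.53545476] [0.6027205  0.16442245 0.0059566 ] 17.2667
0.014 0.02931671000966444 [  4.73766671   4.86044815 -11.42084473] [0.60270331 0.16442237 0.01152143] 17.8167
0.017 0.029148277927652178 [  4.50913628   4.74619802 -12.37460411] [0.60268469 0.1644321  0.01429183] 18.2667
0.019 0.029282912128624022 [  4.55019535   4.11991715 -12.68198723] [0.60265527 0.16441033 0.01611329] 18.7167
```

```bash
python3 - <<'E'
from h import *
p=[.603,.164]
for dz in (.021,.023):
    move_l([*p,.106+dz],feed=.03); hold(.2)
    s=observe();print(dz,s["opening"],s["ft_force"],s["eef_pos"]-[0,0,.10717],s["time_s"])
    if s["ft_force"][2]<-22: break
hold(.5); s=observe();print(s["opening"],s["ft_force"],s["eef_pos"],s["time_s"])
im,d=get_image("scene"); np.savez("scene6.npz",im=im,d=d)
cv2.imwrite("pics/s6.png",cv2.resize(im[150:225,300:380,::-1],None,fx=8,fy=8,interpolation=cv2.INTER_CUBIC))
E
```

```text
0.021 0.029078335720945116 [ 10.85666835   4.77931264 -23.46488151] [0.60261011 0.16439213 0.01626718] 19.1667
0.029156804784271417 [ 10.8697851    5.74717707 -23.01429639] [0.60255982 0.16443292 0.12339221] 19.6667
```

View pics/s6.png

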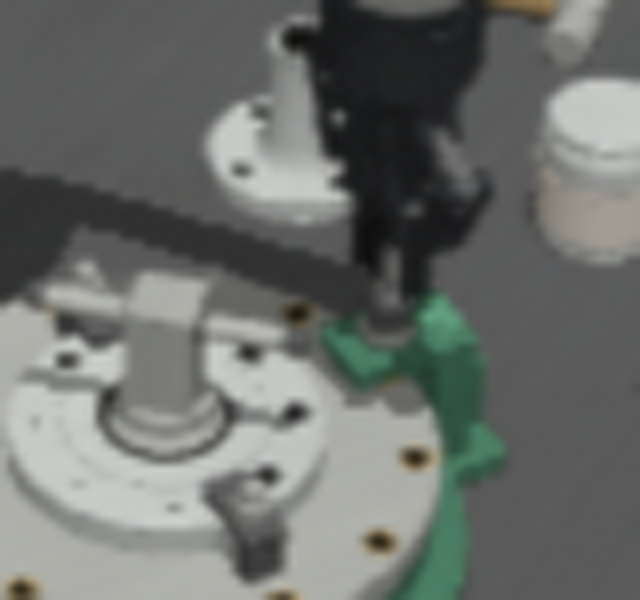

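The stop is felt at 16.2 mm of lift: the force steps from 12.7 to 23 N with no further travel, and it holds steady. The picture shows the fingers on the raised knob at (390,270), and the key untouched and upright on the spindle at (165,330). I'll hand in.

```bash
python3 - <<'E'
from plant import *
job_done(); s=observe();print(s["opening"],s["ft_force"],s["eef_pos"],s["time_s"])
E
```

```text
the job is handed in; nothing more can be done
the job is handed in; nothing more can be done
```

The steel T-key is on the spindle's square and let go. The plunger is pulled fully back and still held, and the job is handed in. The clock read about 19.7 s at the last check, and no verdict is reported.

**Key:** I gripped it by its two faces without the bar and turned it to about 14.5° to match the square. I lowered it until it bore on the shoulder, at TCP z 0.1147 m, the height expected for fully home. After I let go, the pictures showed it upright, with its top at about 0.154 m (0.154 m expected). The orange look-alike was not touched.

**Plunger:** I lifted the knob until it met its stop at 16.2 mm of travel. The force stepped from 12.7 to 23 N there and stayed steady for half a second. The last picture showed the key still upright and untouched, and the arm never came near the other things on the bench.

**Disagreements:**
- **Cameras:** they differed by up to 4 mm on the spindle and knob positions. I went by the top camera and lowered the key under force control.
- **Knob grip:** the fingers read 29 mm on the 32 mm knob. I did not find out why, but the force readings showed no sign of slipping.
- **After hand-in:** my final state read-out was refused, so the one-second hold is unconfirmed.

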